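# Return the fallen tub to the gap in the desk rack

### The arm

A 7-joint arm with a two-finger parallel gripper is mounted at the origin on the work surface. World frame = base frame: x ahead of the robot, y to its left, z up, the work surface at z = 0. Lengths are in m, angles in rad, forces in N, time in s.
With the tool pointing down it reaches from about 0.35 to 0.9 m from the base axis. Payload 8.1 kg.
Tool frame: the origin (TCP) lies midway between the tips of the shut fingers; the grasp point (between the pads) lies arm.grasp_offset behind it (arm.grasp_offset is the distance from the TCP to the grasp point, in m); z points along the fingers, y is the line along which they close (so a half turn about z gives the same grasp; the last joint's range is limited). The gripper opens to 92 mm and grips with 3 to 60 N. Pads are 19 mm wide; open, the fingers measure 130 mm over their backs; the gripper's body (75 mm by 190 mm) begins 47 mm behind the grasp point.
Start: joints at [-1.3, 0.434, 0.025, 1.573, -0.012, 1.134, -0.075], TCP at [0.228, 0.582, 0.227] pointing down, gripper open.
Joint ranges: [-2.62, 2.62], [-0.44, 2.09], [-1.27, 1.32], [0.08, 2.57], [-1.32, 4.46], [0.12, 2], [-2.74, 2.74]. Speed limits (rad/s): [2.22, 2.22, 3.01, 3.01, 3.14, 3.14, 3.14].

### API

Orientations are given as a rotation vector (axis times angle).
In Python, from cell import observe, imaging, arm gives the robot as it stands.
- The arm moves only by the tool apply_moves, never from a script. Its argument "commands" is a list of rows, each a list of 5 numbers: the opening in per cent of the stroke, from 0 (shut) to 100 (fully open), then the shift along the world's x, y, z in units of 0.06 m (1.0 is 0.06 m), then the turn about the world's z in units of 0.5 rad (1.0 is 0.5 rad). A call has 1 to 12 rows; each row shifts and turns the commanded pose from where the row before left it; what a row does not reach is not made up. A row lasts 1/8 s, in which the tool goes at most 62.5 mm and 10.7 degrees, less where a joint would pass 70% of its speed; a pose out of reach is approached as far as the arm can. A call with a number of a shift or a turn outside -1 to 1 is refused whole. A call with a gripper value outside its range is refused whole. The fingers move at their own pace and stop on an object; "newtons" is the grip in N (left out, the last holds). Time passes only in rows, so rows that do not move let the fingers close. It gives the time, the measured TCP pose, the force, the opening and the grip force at its end, in the units of the state.
- observe(): the state, without advancing time (a new reading comes with each control period).
- imaging.get_image(name): name is "side" or "top"; returns (picture, depth): 384x512x3 uint8, red, green, blue; 384x512 float32, m along the optical axis (not along the pixel's ray), 0 where there is no reading.
- imaging.camera_params(name): a dict with "camera_matrix" (3x3 intrinsics, pixels), "origin" and "rotation" of the camera in the world. Camera axes: x right, y up, looking along -z (the intrinsics and any distortion apply to the point x, -y, -z); pixel columns grow to the right and rows downward; lengths in m; the calibration is good to about 2 mm. A picture is of the moment at which its call begins. camera_params takes no time and is no camera call.
- arm.sign_off(): hands the job in; it is judged then, once.
The state is a dict: "clock": time; "joints": joint angles; "dq": joint speeds; "joint_efforts": joint torques, N m; "position": TCP position; "ee_rot": TCP orientation; "force": force on the tool from outside, world axes, zero at the start; "ft_torque": the same for the moment, N m; "width": opening from 0.0 (shut) to 1.0 (fully open); "gripper_force": force on a finger pad.
Only numpy, scipy, OpenCV 4.12 (cv2) and the standard library are available. Lean on these libraries where they do the work, as an engineer would, in place of code of your own. Each camera call takes 0.05 s, during which the arm holds its last target. There are 200 camera calls.

### The job

One of the three open-topped tubs has fallen over on the desk. First stand it on the desk with its open end up and let go of it; then take it again from the top and set it gently down, upright and right in, in whichever bay of the plywood rack is empty, lined up with the other tubs. Never let it fall, and leave the other two tubs, the plant, the mug and the book as they are.

Things in the scene. Friction and masses are not known exactly. Their poses are not given: they have to be found in the camera images.
- tub: the fallen tub: pale blue-grey open-topped box, 62 mm (its x) by 42 mm (y) by 120 mm tall (z), walls and bottom 3 mm, 0.1 to 0.25 kg, dark round finger mark near the foot on both broad faces. Origin: centre of its underside; z points out of the open end. Starts lying on a broad (62 by 120 mm) face, its y axis vertical, origin 21 mm above the desk, open end in any direction
- tub_rim (a point): centre of the fallen tub's open end, 120 mm along its z from tub
- tub_b: a tub of the same shape and look (some cards inside, below the rim), standing upright in one bay of the rack; origin at the centre of its underside. To be left alone
- tub_c: the other such tub, standing upright in another bay of the rack. To be left alone
- rack: fixed plywood rack: base 90 (x) by 196 (y) by 10 mm, four upright dividers 10 mm thick, 80 mm along x, tops 95 mm above the desk; they form three bays side by side along y, each 52 mm wide, open above and at -x and +x. A tub stands in a bay with its 62 mm side along the rack's x. Origin: centre of its underside
- bay0 (a point): centre of the floor of the first bay (62 mm to the +y of the rack's middle), 10 mm above the desk; axes as the rack's
- bay1 (a point): centre of the floor of the middle bay
- bay2 (a point): centre of the floor of the third bay (62 mm to the -y of the rack's middle)
- plant: small plant in a terracotta pot, pot 72 mm across and 60 mm tall, leaves spread to 140 mm across and 110 mm high; origin at the centre of its underside
- book: closed blue book lying flat, 110 by 150 by 24 mm; origin at the centre of its underside
- mug: white mug, 76 mm across, 90 mm tall, handle to its +y; origin at the centre of its underside
There are look-alikes about, which are no part of the job. Leave any purple look-alike of the tub alone.

How it is judged:
By the outcome, as a careful person would: the job done as asked, in the order asked, and still so for the second after the job is handed in, with the robot touching nothing.
It also fails if it takes over 72 s, if anything falls off the work surface, if the arm or the gripper's body presses on something with over 40 N, if the wrist force passes 120 N, or if a joint passes its speed limit or range.

## Working session

There is one attempt and no reset: what is moved stays moved. The work goes in short steps, Python scripts to look and compute and a tool call to move; the robot and the scene stay as the last step left them, time stands still between calls to the robot, and variables do not carry over. Pictures are saved under pics/ and viewed, at most 10 in all, crops included, and the job is handed in when it is done.

Besides the shell and the picture viewer there is one more tool, called after "Call:" by a JSON object that holds its "api" and its "payload". apply_moves: Moves the arm, as the interface text tells. Its arguments: {"type":"object","properties":{"commands":{"type":"array"},"newtons":{"type":"number"}},"required":["commands"]}

```bash
ls; mkdir -p pics
cat > h.py <<'E'
import numpy as np, cv2
from cell import observe, imaging, arm
def cam(n):
    p=imaging.camera_params(n); return np.array(p["camera_matrix"]),np.array(p["origin"]),np.array(p["rotation"]),p
def cloud(n,depth):
    K,o,R,_=cam(n); v,u=np.mgrid[:depth.shape[0],:depth.shape[1]]
    x=(u-K[0,2])/K[0,0]*depth; y=(v-K[1,2])/K[1,1]*depth
    return np.stack([x,-y,-depth],-1)@R.T+o
def grab(n,fn=None):
    im,d=imaging.get_image(n)
    if fn: cv2.imwrite(f'pics/{fn}.png',im[:,:,::-1])
    return im,d,cloud(n,d)
E
python3 - <<'E'
from h import *
a=grab('top')[0];b=grab('side')[0]
cv2.imwrite('pics/a_top.png',cv2.resize(a,(800,600))[:,:,::-1]);cv2.imwrite('pics/a_side.png',cv2.resize(b,(800,600))[:,:,::-1])
for n in('top','side'):print(cam(n))
s=observe();print(s,arm.grasp_offset)
E
```

```text
picsTraceback (most recent call last):
  File "<stdin>", line 2, in <module>
  File "h.py", line 12, in grab
    return im,d,cloud(n,d)
                ~~~~~^^^^^
  File "h.py", line 8, in cloud
    return np.stack([x,-y,-depth],-1)@R.T+o
           ~~~~~~~~~~~~~~~~~~~~~~~~~~~~~~^~
ValueError: operands could not be broadcast together with shapes (384,512) (3,)
```

```bash
sed -i 's/return np.array(p\["camera_matrix"\]),np.array(p\["origin"\]),np.array(p\["rotation"\]),p/R=np.array(p["rotation"],float); R=cv2.Rodrigues(R)[0] if R.size==3 else R; return np.array(p["camera_matrix"]),np.array(p["origin"]),R,p/' h.py
python3 - <<'E'
from h import *
for n in('top','side'):print(imaging.camera_params(n))
a=grab('top')[0];b=grab('side')[0]
cv2.imwrite('pics/a_top.png',cv2.resize(a,(800,600))[:,:,::-1]);cv2.imwrite('pics/a_side.png',cv2.resize(b,(800,600))[:,:,::-1])
s=observe();print(s,arm.grasp_offset)
E
```

```text
{'camera_matrix': array([[357.60099434,   0.        , 250.8357589 ],
       [  0.        , 357.60099434, 188.44654992],
       [  0.        ,   0.        ,   1.        ]]), 'origin': array([ 0.35991252, -0.04203538,  1.24037019]), 'rotation': array([ 0.1242448 , -0.12429855, -1.55037066])}
{'camera_matrix': array([[419.43378271,   0.        , 253.04230283],
       [  0.        , 419.43378271, 201.1401069 ],
       [  0.        ,   0.        ,   1.        ]]), 'origin': array([ 0.14850353, -0.76811298,  1.09940947]), 'rotation': array([ 0.65294685, -0.16151055, -0.50047559])}
{'clock': 0.15, 'joints': array([-1.29959777,  0.43508946,  0.02498472,  1.57384393, -0.0115941 ,
        1.13402423, -0.07509742]), 'dq': array([ 0.0003156 , -0.0025909 , -0.00246711, -0.00109702,  0.00119401,
       -0.00013569, -0.00011786]), 'joint_efforts': array([ 2.10929960e-03, -6.68263507e+01,  9.86065976e-01, -3.14696252e+01,
       -6.03583152e-02,  3.94564436e-02,  1.34446204e-04]), 'position': array([0.22813439, 0.5814714 , 0.22612599]), 'ee_rot': array([-5.83841407e-01, -3.08675622e+00,  1.90918032e-03]), 'force': array([ 0.2578118 , -0.63695248, -0.15123578]), 'ft_torque': array([-0.02451095, -0.03359821, -0.0152438 ]), 'gripper_force': 0.0, 'width': 0.9990326084249417} 0.0188
```

View pics/a_top.png

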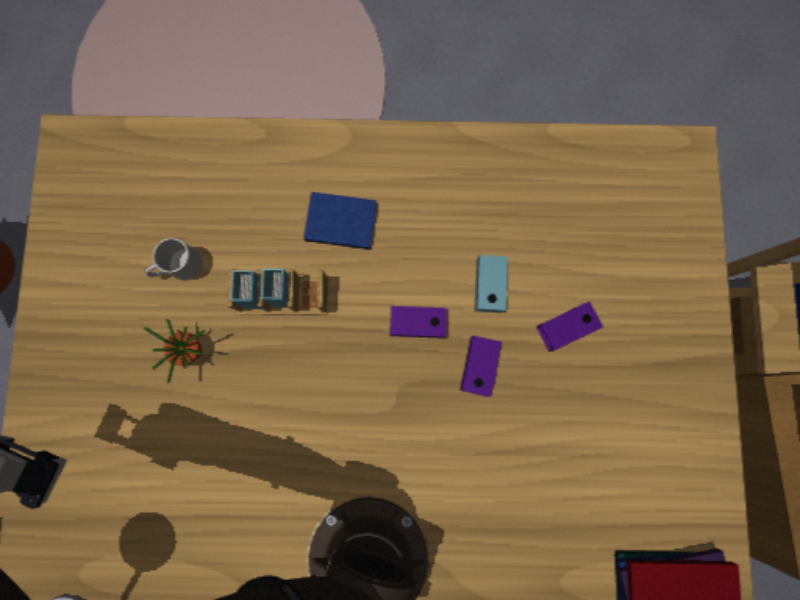

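View pics/a_side.png

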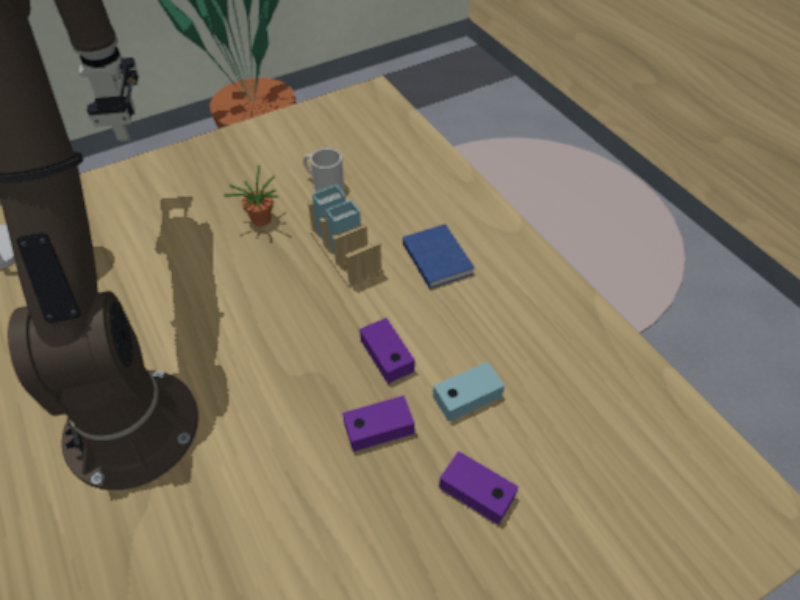

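Top view (800×600): candidate tubs are pale blue-grey at (492,283) and purple at (419,322), (482,366), (570,326). The pale blue-grey one fits by colour, and the purple ones are look-alikes. Its dark mark at (492,298) puts the foot toward the robot and the open end toward +x. The empty bay is at about (313,290), the rack's -y end, so bay2. I'll measure both and confirm in one crop.

Run:
```python
from h import *
im,d,P=grab('top')
hsv=cv2.cvtColor(im,cv2.COLOR_RGB2HSV)
m=((hsv[...,0]>82)&(hsv[...,0]<105)&(hsv[...,1]>50)&(hsv[...,2]>70)).astype(np.uint8)
n,l,st,c=cv2.connectedComponentsWithStats(m)
for i in range(1,n):
    if st[i,4]>60:
        q=P[l==i]; print(st[i],c[i],np.median(q,0))
i=max((i for i in range(1,n) if 290<c[i][0]<340),key=lambda i:st[i,4])
def ray(uv,z):
    K,o,R,_=cam('top'); uv=np.atleast_2d(uv); r=np.c_[(uv[:,0]-K[0,2])/K[0,0],-(uv[:,1]-K[1,2])/K[1,1],-np.ones(len(uv))]@R.T
    return o+r*((z-o[2])/r[:,2])[:,None]
cnt=cv2.findContours((l==i).astype(np.uint8),0,2)[0][0]; 
w=ray(cnt[:,0].astype(float),.042)[:,:2]
r=cv2.minAreaRect(w.astype(np.float32)*1000);print('tub',r,cv2.boxPoints(r))
# rack: points 85-100mm high, wood colour
z=P[...,2]; box=(P[...,0]>.3)&(P[...,0]<.75)&(P[...,1]>.05)&(P[...,1]<.45)&(d>0)
wood=(hsv[...,0]<25)
s=box&wood&(z>.088)&(z<.102); q=P[s]; print('div',len(q),q.min(0),q.max(0))
rr=cv2.minAreaRect(q[:,:2].astype(np.float32)*1000); print(rr,cv2.boxPoints(rr))
for v in range(170,205,4):
  print(v,[ (u,*np.round(P[v,u]*1000).astype(int)) for u in range(184,218,3)])
cv2.imwrite('pics/b.png',cv2.resize(im[150:265,135:400],None,fx=3,fy=3,interpolation=cv2.INTER_CUBIC)[:,:,::-1])
```

```text
[305 163  20  36 618] [314.44822006 180.45145631] [ 0.5840774  -0.25703331  0.04172579]
[167 172  15  20  82] [175.42682927 182.74390244] [0.54650795 0.19298191 0.12759244]
tub ((582.3837280273438, -256.46173095703125), (62.79728698730469, 119.75184631347656), 87.11019897460938) [[ 521.001   -284.8018 ]
 [ 640.6006  -290.83908]
 [ 643.7665  -228.12167]
 [ 524.1669  -222.08438]]
div 319 [0.39541142 0.10616312 0.08801356] [0.65845749 0.44987556 0.09984677]
((559.1489868164062, 269.794677734375), (268.48553466796875, 332.431884765625), 12.926607131958008) [[391.1253  401.7678 ]
 [465.49127  77.7606 ]
 [727.17267 137.82156]
 [652.8067  461.82877]]
170 [(184, np.int64(621), np.int64(198), np.int64(-3)), (187, np.int64(621), np.int64(187), np.int64(0)), (190, np.int64(621), np.int64(176), np.int64(0)), (193, np.int64(621), np.int64(165), np.int64(1)), (196, np.int64(621), np.int64(155), np.int64(0)), (199, np.int64(621), np.int64(144), np.int64(1)), (202, np.int64(622), np.int64(134), np.int64(-1)), (205, np.int64(621), np.int64(123), np.int64(2)), (208, np.int64(622), np.int64(113), np.in
[... 4348 characters left out ...]
 np.int64(522), np.int64(88), np.int64(2)), (217, np.int64(523), np.int64(78), np.int64(-2))]
202 [(184, np.int64(506), np.int64(192), np.int64(0)), (187, np.int64(507), np.int64(181), np.int64(1)), (190, np.int64(507), np.int64(171), np.int64(1)), (193, np.int64(507), np.int64(161), np.int64(-4)), (196, np.int64(507), np.int64(151), np.int64(-2)), (199, np.int64(508), np.int64(140), np.int64(-1)), (202, np.int64(507), np.int64(129), np.int64(1)), (205, np.int64(507), np.int64(118), np.int64(2)), (208, np.int64(508), np.int64(108), np.int64(1)), (211, np.int64(508), np.int64(98), np.int64(-2)), (214, np.int64(508), np.int64(88), np.int64(-2)), (217, np.int64(508), np.int64(77), np.int64(1))]
```

View pics/b.png

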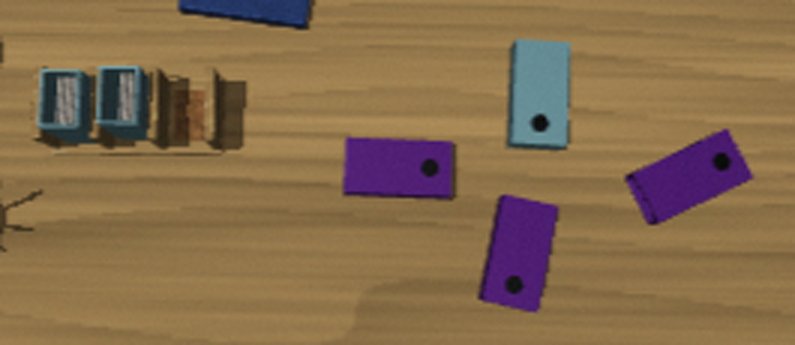

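The crop confirms it: the pale blue-grey tub is at crop (540,95), with its mark near the foot at (540,122). Bay2, at crop (190,105), is empty. Moving above the rim end now.

Call:
{"api": "apply_moves", "payload": {"commands": [[100,0.4,-0.87,0,0.1],[100,0.4,-0.87,0,0.1],[100,0.4,-0.87,0,0.1],[100,0.4,-0.87,0,0.1],[100,0.4,-0.87,0,0.1],[100,0.4,-0.87,0,0.1],[100,0.4,-0.87,0,0.05],[100,0.4,-0.87,0,0],[100,0.4,-0.87,0,0],[100,0.4,-0.87,0,0],[100,0.4,-0.87,0,0],[100,0.4,-0.87,0,0]], "newtons": 8}}

```text
clock: 1.7
position: [0.5168, -0.0462, 0.2269]
ee_rot: [0.076, 3.14, 0.0]
force: [0.5, 0.1, -0.2]
width: 1.0
gripper_force: 0.0
```

Call:
{"api": "apply_moves", "payload": {"commands": [[100,0.35,-0.71,0,0],[100,0.35,-0.71,0,0],[100,0.35,-0.71,-0.3,0],[100,0.35,-0.71,-0.4,0],[100,0.35,-0.7,-0.4,0],[100,0,0,-0.5,0],[100,0,0,0,0]]}}

```text
clock: 2.58
position: [0.6195, -0.2564, 0.128]
ee_rot: [-0.078, -3.135, -0.003]
force: [-0.0, 0.3, 0.6]
width: 1.003
gripper_force: 0.0
```

Run:
```python
from h import *
im=grab('side')[0]
cv2.imwrite('pics/c.png',cv2.resize(im[150:370,200:400],None,fx=3,fy=2.7)[:,:,::-1]); s=observe(); print(s['position'],s['joints'])
```

```text
[ 0.62058329 -0.25629285  0.1299516 ] [ 0.08324335  0.61108455  0.36313683  1.57775792 -0.24472812  1.00055238
  2.04161891]
```

View pics/c.png

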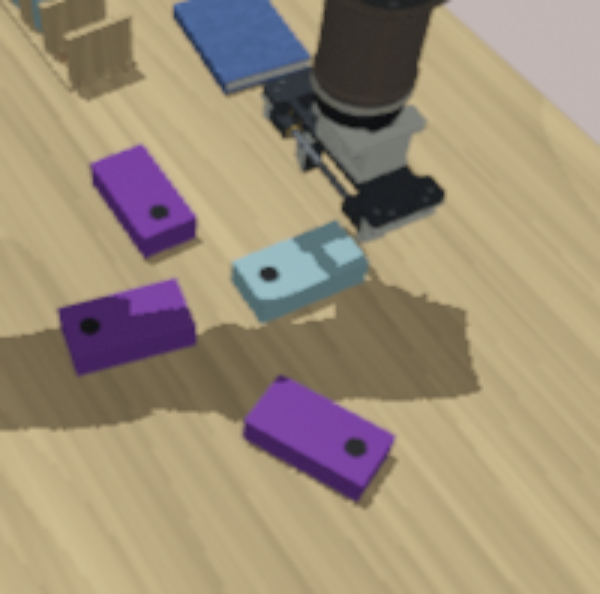

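The side view shows the gripper above the open end (crop 345,190), straddling the tub at crop (300,270). Descending.

Call:
{"api": "apply_moves", "payload": {"commands": [[100,0.03,-0.03,-0.6,0],[100,0,0,-0.6,0],[100,0,0,-0.5,0],[100,0,0,-0.3,0],[100,0,0,-0.06,0],[100,0,0,0,0],[100,0,0,0,0]]}}

```text
clock: 3.5
position: [0.6239, -0.2591, 0.0085]
ee_rot: [0.077, 3.139, -0.001]
force: [-0.4, 0.0, 0.3]
width: 0.999
gripper_force: 0.0
```

Call:
{"api": "apply_moves", "payload": {"commands": [[100,-0.02,0,-0.05,0],[60,0,0,0,0],[50,0,0,0,0],[40,0,0,0,0],[40,0,0,0,0],[40,0,0,0,0],[40,0,0,0,0],[40,0,0,0,0]], "newtons": 8}}

```text
clock: 4.5
position: [0.6219, -0.2588, 0.0042]
ee_rot: [0.077, 3.141, -0.0]
force: [0.6, -0.5, 1.1]
width: 0.675
gripper_force: 8.0
```

Call:
{"api": "apply_moves", "payload": {"commands": [[40,-0.065,0.003,0.23,0],[40,-0.09,0.005,0.2,0],[40,-0.12,0.006,0.19,0],[40,-0.14,0.007,0.175,0],[40,-0.16,0.008,0.15,0],[40,-0.18,0.009,0.13,0],[40,0,0,0,0]]}}

```text
clock: 5.38
position: [0.5758, -0.2568, 0.0694]
ee_rot: [0.078, 3.14, -0.0]
force: [0.1, 0.2, -1.0]
width: 0.676
gripper_force: 8.0
```

Run:
```python
from h import *
im=grab('side')[0]
cv2.imwrite('pics/d.png',cv2.resize(im[150:320,200:400],None,fx=3.5,fy=3.5)[:,:,::-1]); s=observe(); print(s['position'],s['force'],s['gripper_force'])
```

```text
[ 0.57634549 -0.25652005  0.06897196] [ 0.85886661  0.13064735 -1.64644003] 7.971107661724091
```

View pics/d.png

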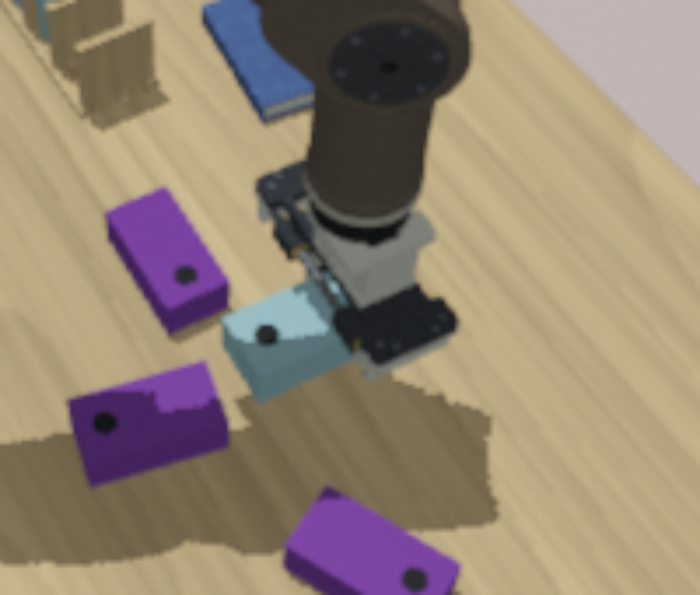

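The tub (crop 285,340) seems to have been lifted nearly level rather than pivoting. Checking its tilt from the depth.

```bash
cat >> h.py <<'E'
def tubpts(n,c,r=.13):
    im,d,P=grab(n); hsv=cv2.cvtColor(im,cv2.COLOR_RGB2HSV)
    m=(hsv[...,0]>82)&(hsv[...,0]<105)&(hsv[...,1]>50)&(hsv[...,2]>60)&(d>0)
    m&=np.linalg.norm(P[...,:2]-np.array(c),axis=-1)<r
    return P[m],im
def tilt(c):
    for n in('side','top'):
        q,_=tubpts(n,c); 
        for k in np.arange(np.floor(q[:,0].min()*100),np.ceil(q[:,0].max()*100)):
            s=q[(q[:,0]*100>=k)&(q[:,0]*100<k+1)]
            if len(s)>4: print(n,'x',int(k)*10,len(s),'z',np.round(np.percentile(s[:,2],[5,50,95])*1000),'y',np.round(np.percentile(s[:,1],[5,95])*1000))
E
python3 -c "
from h import *
tilt((.55,-.256))"
```

```text
side x 470 86 z [ 74.  93. 108.] y [-285. -227.]
side x 480 88 z [ 76. 106. 109.] y [-285. -226.]
side x 490 84 z [ 78. 106. 109.] y [-285. -228.]
side x 500 71 z [ 79. 106. 109.] y [-286. -228.]
side x 510 86 z [ 80. 106. 109.] y [-286. -229.]
side x 520 84 z [ 82. 106. 109.] y [-287. -229.]
side x 530 87 z [ 82. 106. 109.] y [-287. -231.]
side x 540 92 z [ 82. 106. 150.] y [-287. -231.]
side x 550 62 z [ 79. 106. 151.] y [-288. -228.]
side x 560 7 z [103. 106. 107.] y [-258. -229.]
side x 570 20 z [104. 106. 108.] y [-258. -225.]Traceback (most recent call last):
  File "<string>", line 3, in <module>
    tilt((.55,-.256))
    ~~~~^^^^^^^^^^^^^
  File "h.py", line 21, in tilt
    for k in np.arange(np.floor(q[:,0].min()*100),np.ceil(q[:,0].max()*100)):
                                ~~~~~~~~~~^^
    return umr_minimum(a, axis, None, out, keepdims, initial, where)
ValueError: zero-size array to reduction operation minimum which has no identity
```

The 8 N grip holds it level. I'll set it back down, loosen the grip and lift again along the arc.

Call:
{"api": "apply_moves", "payload": {"commands": [[40,0.3,-0.015,-0.1,0],[40,0.3,-0.015,-0.2,0],[40,0.2,-0.01,-0.25,0],[40,0,0,-0.25,0],[40,0,0,-0.17,0],[40,0,0,-0.08,0],[40,0,0,-0.02,0],[40,0,0,0,0]]}}

```text
clock: 6.52
position: [0.6247, -0.2591, 0.0049]
ee_rot: [0.077, 3.14, -0.0]
force: [0.4, 0.3, -0.1]
width: 0.678
gripper_force: 8.0
```

Call:
{"api": "apply_moves", "payload": {"commands": [[40,0,0,0,0],[40,0,0,0,0],[40,-0.065,0.003,0.22,0],[40,-0.09,0.005,0.2,0],[40,-0.12,0.006,0.19,0],[40,0,0,0,0]], "newtons": 3}}

```text
clock: 7.28
position: [0.6081, -0.2586, 0.0427]
ee_rot: [0.078, 3.139, -0.001]
force: [0.4, -0.8, 0.8]
width: 0.678
gripper_force: 3.0
```

```bash
sed -i "s/('side','top')/('side',)/" h.py; python3 -c "
from h import *
tilt((.57,-.256));s=observe();print(s['position'],s['force'],s['width'],s['gripper_force'])"
```

```text
side x 510 57 z [37. 40. 44.] y [-284. -233.]
side x 520 80 z [22. 43. 48.] y [-286. -228.]
side x 530 76 z [19. 48. 53.] y [-287. -229.]
side x 540 88 z [28. 52. 57.] y [-288. -231.]
side x 550 88 z [36. 56. 61.] y [-288. -230.]
side x 560 92 z [36. 61. 66.] y [-288. -231.]
side x 570 96 z [42. 65. 71.] y [-289. -232.]
side x 580 95 z [ 44.  69. 126.] y [-290. -231.]
side x 590 29 z [51. 72. 76.] y [-288. -229.]
side x 600 20 z [76. 80. 82.] y [-261. -228.]
[ 0.60835445 -0.25839453  0.04207103] [-0.48858653 -0.92242918 -0.11996188] 0.6760257973180852 3.0001000687479973
```

It pivots now (tilt about 23°, foot on the desk). Continuing the arc.

Call:
{"api": "apply_moves", "payload": {"commands": [[40,-0.14,0.007,0.175,0],[40,-0.16,0.008,0.15,0],[40,-0.18,0.009,0.13,0],[40,-0.2,0.01,0.105,0],[40,-0.21,0.01,0.08,0],[40,0,0,0,0]]}}

```text
clock: 8.07
position: [0.5536, -0.2556, 0.0799]
ee_rot: [-0.078, -3.141, -0.0]
force: [0.7, -0.2, -0.3]
width: 0.676
gripper_force: 3.0
```

```bash
python3 -c "
from h import *
tilt((.55,-.256));s=observe();print(s['position'],s['force'],s['width'],s['gripper_force'])"
```

```text
side x 460 32 z [54. 58. 62.] y [-282. -231.]
side x 470 94 z [51. 62. 69.] y [-283. -226.]
side x 480 82 z [42. 69. 76.] y [-284. -226.]
side x 490 103 z [47. 77. 82.] y [-285. -228.]
side x 500 97 z [56. 83. 89.] y [-285. -227.]
side x 510 111 z [62. 90. 97.] y [-286. -230.]
side x 520 112 z [ 72.  98. 163.] y [-286. -229.]
side x 530 73 z [ 68. 103. 109.] y [-286. -228.]
side x 540 18 z [104. 113. 118.] y [-258. -225.]
side x 550 11 z [113. 115. 118.] y [-254. -224.]
[ 0.55437396 -0.2554387   0.07970619] [-0.15953057 -0.00286646 -0.31268934] 0.6762696635291944 2.9999997094273567
```

The tilt stuck at about 35° with the foot about 20 mm up; pad friction holds it. Short vertical shakes near the desk should help gravity swing it down.

Call:
{"api": "apply_moves", "payload": {"commands": [[40,0.1,0,0.5,0],[40,0.1,0,-0.4,0],[40,0.1,0,0.5,0],[40,0,0,-0.4,0],[40,0,0,0.5,0],[40,0,0,-0.4,0],[40,0,0,0,0]]}}

```text
clock: 9.0
position: [0.5719, -0.2545, 0.0959]
ee_rot: [-0.076, -3.138, -0.002]
force: [-0.2, -0.6, -1.1]
width: 0.675
gripper_force: 3.0
```

```bash
python3 -c "
from h import *
tilt((.55,-.256));s=observe();print(s['position'],s['force'],s['width'],s['gripper_force'])"
```

```text
side x 510 84 z [34. 42. 51.] y [-282. -228.]
side x 520 102 z [42. 58. 67.] y [-284. -226.]
side x 530 134 z [38. 75. 89.] y [-285. -228.]
side x 540 153 z [ 44.  92. 177.] y [-285. -229.]
side x 550 119 z [ 54. 108. 118.] y [-286. -229.]
side x 560 39 z [ 63. 121. 137.] y [-287. -224.]
side x 570 6 z [133. 136. 137.] y [-253. -226.]
[ 0.57221269 -0.25484903  0.0966129 ] [-1.36566121 -0.39246241 -1.32231638] 0.6759122276444015 2.9999639466404915
```

Call:
{"api": "apply_moves", "payload": {"commands": [[40,0,0,0.7,0],[40,0,0,-0.6,0],[40,0,0,0.7,0],[40,0,0,-0.6,0],[40,0,0,0.7,0],[40,0,0,-0.6,0],[40,0,0,0.5,0],[40,0,0,-0.5,0],[40,0,0,0,0]]}}

```text
clock: 10.18
position: [0.5715, -0.2546, 0.1142]
ee_rot: [-0.076, -3.137, -0.002]
force: [0.1, -0.3, -1.7]
width: 0.675
gripper_force: 3.0
```

```bash
python3 -c "
from h import *
tilt((.55,-.256));s=observe();print(s['position'],s['force'],s['width'],s['gripper_force'])"
```

```text
side x 520 21 z [38. 44. 50.] y [-281. -242.]
side x 530 132 z [42. 60. 77.] y [-285. -227.]
side x 540 175 z [ 57.  90. 138.] y [-285. -230.]
side x 550 167 z [ 53. 115. 134.] y [-286. -227.]
side x 560 45 z [ 44.  83. 141.] y [-287. -226.]
side x 570 14 z [ 63. 133. 149.] y [-286. -226.]
side x 580 6 z [107. 117. 124.] y [-229. -227.]
[ 0.57205001 -0.25504362  0.11519167] [ 0.29823496 -0.00569318 -0.85297631] 0.6744257941140209 3.000001721084118
```

Tilt is now about 70°. Lowering the foot edge to the desk and dragging it through the last part of the arc.

Call:
{"api": "apply_moves", "payload": {"commands": [[40,0,0,-0.2,0],[40,0,0,-0.2,0],[40,0,0,-0.12,0],[40,0,0,-0.06,0],[40,-0.1,0.005,0,0],[40,-0.1,0.005,0,0],[40,-0.1,0.005,0,0],[40,-0.1,0.005,0,0],[40,-0.1,0.005,0,0],[40,0,0,0,0]]}}

```text
clock: 11.48
position: [0.5421, -0.2539, 0.0807]
ee_rot: [-0.077, -3.14, -0.0]
force: [-0.5, -0.7, 0.1]
width: 0.675
gripper_force: 3.0
```

```bash
python3 -c "
from h import *
tilt((.55,-.256));s=observe();print(s['position'],s['force'],s['width'],s['gripper_force'])"
```

```text
side x 500 107 z [15. 28. 46.] y [-284. -227.]
side x 510 166 z [ 36.  60. 162.] y [-285. -229.]
side x 520 136 z [ 23.  85. 103.] y [-285. -226.]
side x 530 46 z [ 16.  64. 128.] y [-286. -227.]
[ 0.5425583  -0.25388007  0.08073274] [-0.76592195  0.44396715 -1.49616973] 0.674499112595138 3.0000080913305283
```

```bash
cat >> h.py <<'E'
def lean(c):
    q,im=tubpts('side',c); s=q[(q[:,1]>-.275)&(q[:,1]<-.235)&(q[:,2]<.09)]
    for _ in range(4):
        a,b=np.polyfit(s[:,2],s[:,0],1); e=s[:,0]-a*s[:,2]-b; s=s[abs(e)<max(.003,2*e.std())]
    o=observe(); print('lean deg',np.degrees(np.arctan(a)),'x at z0',b,'zmin',np.percentile(s[:,2],1),len(s),'y',np.percentile(q[:,1],[2,98]),o['position'],o['force'],o['width'])
    return im
E
python3 -c "
from h import *
lean((.54,-.256))"
```

```text
lean deg 15.804944007009533 x at z0 0.4983835496184504 zmin 0.013540272395348482 173 y [-0.28599592 -0.22481071] [ 0.54278493 -0.25389242  0.08071822] [-0.61194888  0.21710626 -0.66508394] 0.6764441317995046
```

Call:
{"api": "apply_moves", "payload": {"commands": [[40,-0.03,0,-0.05,0],[40,-0.1,0.005,0,0],[40,-0.1,0.005,0,0],[40,-0.1,0.005,0,0],[40,-0.1,0.005,0,0],[40,0,0,0,0]]}}

```text
clock: 12.32
position: [0.5162, -0.2527, 0.0776]
ee_rot: [-0.078, -3.14, -0.0]
force: [-0.1, -0.2, -0.9]
width: 0.673
gripper_force: 3.0
```

```bash
python3 -c "
from h import *
lean((.53,-.256))"
```

```text
lean deg 11.467299101676707 x at z0 0.4807163067874742 zmin 0.01133851894383656 153 y [-0.2844425  -0.22335609] [ 0.51663684 -0.25272427  0.07768401] [ 0.59402952 -0.25771551 -1.20959021] 0.6754423751135147
```

Call:
{"api": "apply_moves", "payload": {"commands": [[40,0.1,0,0.1,0],[40,0.3,-0.01,0.05,0],[40,0.3,-0.01,0,0],[40,0.15,-0.01,0,0],[40,0,0,-0.1,0],[40,0,0,-0.07,0],[40,-0.08,0,-0.03,0],[40,-0.12,0.005,-0.01,0],[40,-0.12,0.005,-0.01,0],[40,-0.12,0.005,-0.01,0],[40,-0.12,0.005,0,0],[40,0,0,0,0]]}}

```text
clock: 13.88
position: [0.5334, -0.2533, 0.0729]
ee_rot: [-0.078, -3.14, -0.0]
force: [-0.5, 0.4, -1.7]
width: 0.675
gripper_force: 3.0
```

```bash
python3 -c "
from h import *
lean((.54,-.256))"
```

```text
lean deg 3.0267979672288186 x at z0 0.5134260487490763 zmin 0.005360129127627999 115 y [-0.28580701 -0.22395806] [ 0.53392709 -0.25327365  0.07286764] [0.18772844 0.40903279 0.00163383] 0.674042395479684
```

Lean is down to 3°. A last small press, then release.

Call:
{"api": "apply_moves", "payload": {"commands": [[40,-0.1,0.005,-0.02,0],[40,0,0,-0.02,0],[40,0,0,0,0],[70,0,0,0,0],[80,0,0,0,0],[100,0,0,0,0],[100,0,0,0,0],[100,0,0,0.6,0],[100,0,0,0.6,0],[100,0,0,0.3,0],[100,0,0,0,0],[100,0,0,0,0]]}}

```text
clock: 15.42
position: [0.5278, -0.2527, 0.1595]
ee_rot: [-0.077, -3.14, -0.001]
force: [-0.0, 0.5, 0.3]
width: 0.999
gripper_force: 0.0
```

```bash
python3 -c "
from h import *
im=lean((.53,-.256))
cv2.imwrite('pics/e.png',cv2.resize(im[150:320,200:400],None,fx=3,fy=3)[:,:,::-1])
print(observe()['joints'])
q,_=tubpts('side',(.53,-.256))
t=q[(q[:,2]>.112)&(q[:,2]<.13)]
print('rim',len(t),t.min(0),t.max(0)); r=cv2.minAreaRect(t[:,:2].astype(np.float32)*1000);print(r)
f=q[(q[:,1]>-.28)&(q[:,1]<-.23)&(q[:,2]<.11)&(q[:,2]>.01)];f=f[abs(f[:,0]-np.median(f[:,0]))<.005]
print('faceyaw',np.degrees(np.arctan(np.polyfit(f[:,1],f[:,0],1)[0])))
"
```

```text
lean deg 0.14860537305860505 x at z0 0.513381353762587 zmin 0.0065402023771833975 103 y [-0.28618028 -0.22421629] [ 0.52760332 -0.25260086  0.15927082] [-0.38862399  0.42196665 -0.53280611] 1.002635340165629
[ 0.07644787  0.44869379  0.39169233  1.7794475  -0.20415767  0.95526562
  2.07398306]
rim 75 [ 0.51122394 -0.2856761   0.11207103] [ 0.55331287 -0.2234871   0.12320615]
((532.215576171875, -254.84519958496094), (62.995391845703125, 39.60701370239258), 87.34587860107422)
faceyaw 2.905896782541444
```

View pics/e.png

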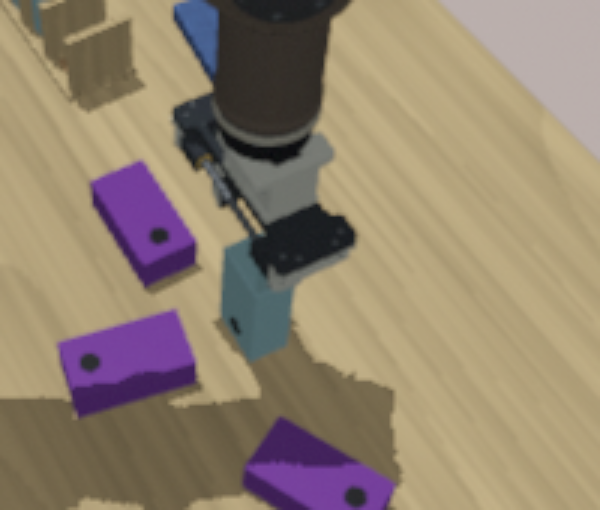

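The tub stands upright at crop (255,300), foot mark at the bottom (235,327). Taking it again from the top.

Call:
{"api": "apply_moves", "payload": {"commands": [[100,0.1,-0.03,-0.4,0],[100,0,0,-0.5,0],[100,0,0,-0.3,0],[100,0,0,-0.03,0],[100,0,0,0,0],[60,0,0,0,0],[50,0,0,0,0],[40,0,0,0,0],[40,0,0,0,0],[40,0,0,0,0],[40,0,0,0,0]], "newtons": 20}}

```text
clock: 16.9
position: [0.5345, -0.2547, 0.0869]
ee_rot: [0.077, 3.14, 0.0]
force: [-0.2, 1.1, 3.5]
width: 0.677
gripper_force: 20.0
```

```bash
python3 -c "
from h import *
lean((.53,-.256))
# rack yaw/pose from top view
im,d,P=grab('top');z=P[...,2]
m=(z>.082)&(z<.106)&(P[...,0]>.50)&(P[...,0]<.61)&(d>0)
for lo,hi in((.10,.12),(.163,.182)):
    s=P[m&(P[...,1]>lo)&(P[...,1]<hi)]; f=np.polyfit(s[:,0],s[:,1],1); print(len(s),np.degrees(np.arctan(f[0])),'y@.555',np.polyval(f,.555),s.min(0),s.max(0))
m=(z>.118)&(z<.138)&(P[...,1]>.16)&(P[...,1]<.34)&(P[...,0]>.48)&(P[...,0]<.62)
n,l,st,c=cv2.connectedComponentsWithStats(m.astype(np.uint8))
for i in range(1,n):
    if st[i,4]>15: q=P[l==i]; print('tub',st[i],cv2.minAreaRect(q[:,:2].astype(np.float32)*1000))
"
```

```text
lean deg 0.014324792554761184 x at z0 0.513460927832525 zmin 0.006926256895409742 103 y [-0.28675173 -0.22571761] [ 0.53445259 -0.25473012  0.08686269] [-0.74687606  1.88125987  5.20016067] 0.6788478121647802
90 0.873899246068742 y@.555 0.11085081279801935 [0.51563226 0.10594827 0.08223246] [0.59539773 0.11625235 0.10100378]
95 1.39679567759542 y@.555 0.17237170097166415 [0.51474025 0.16775254 0.08283072] [0.59439846 0.17925898 0.1014567 ]
tub [147 173  16  20 169] ((551.3339233398438, 264.7691955566406), (61.91724395751953, 43.1368293762207), 0.6620708703994751)
tub [167 172  15  20 148] ((555.8003540039062, 204.0242919921875), (61.556034088134766, 43.969512939453125), 1.1256003379821777)
```

Call:
{"api": "apply_moves", "payload": {"commands": [[40,0,0,0.2,0],[40,0,0,0.4,0],[40,0,0,0.6,0],[40,0,0,0.6,0],[40,0,0.1,0.5,-0.1],[40,0,0.2,0.2,-0.25],[40,0.03,0.4,0,-0.3],[40,0.03,0.5,0,-0.3],[40,0.03,0.5,0,-0.3],[40,0.03,0.5,0,-0.3],[40,0.03,0.5,0,-0.3],[40,0.03,0.5,0,-0.3]]}}

```text
clock: 18.5
position: [0.5448, -0.062, 0.2371]
ee_rot: [-1.681, -2.654, -0.0]
force: [0.4, -0.2, -1.4]
width: 0.671
gripper_force: 19.9
```

Call:
{"api": "apply_moves", "payload": {"commands": [[40,0.03,0.6,0,-0.3],[40,0.03,0.6,0,-0.3],[40,0.03,0.6,0,-0.25],[40,0.03,0.6,0,0],[40,0.03,0.6,0,0],[40,0.03,0.3,0,0],[40,0,0.15,0,0],[40,0,0,0,0],[40,0,0,0,0]]}}

```text
clock: 19.62
position: [0.556, 0.1425, 0.2368]
ee_rot: [2.199, 2.243, -0.0]
force: [-0.6, 0.1, -1.3]
width: 0.677
gripper_force: 19.9
```

```bash
cat >> h.py <<'E'
def tubtop(c,zl,zh):
    im,d,P=grab('top'); z=P[...,2]
    for n in('top','side'):
        im,d,P=grab(n); z=P[...,2]
        hsv=cv2.cvtColor(im,cv2.COLOR_RGB2HSV)
        m=(hsv[...,0]>82)&(hsv[...,0]<108)&(hsv[...,1]>50)&(d>0)&(z>zl)&(z<zh)&(np.linalg.norm(P[...,:2]-np.array(c),axis=-1)<.055)
        q=P[m]
        if len(q): print(n,len(q),q.min(0),q.max(0),cv2.minAreaRect(q[:,:2].astype(np.float32)*1000))
    return im
E
python3 -c "
from h import *
im=tubtop((.556,.142),.15,.3)
cv2.imwrite('pics/f.png',cv2.resize(im[70:220,150:320],None,fx=4,fy=4)[:,:,::-1])
s=observe();print(s['position'],s['ee_rot'],s['joints'],s['force'])"
```

```text
top 95 [0.52581262 0.12120148 0.15711449] [0.58597951 0.12466691 0.25928227] ((555.8540649414062, 122.20935821533203), (3.397632598876953, 60.18769073486328), 88.55426025390625)
side 725 [0.52375177 0.11391282 0.15182365] [0.58768292 0.16557642 0.27612982] ((555.847900390625, 139.6244659423828), (64.49168395996094, 49.70614242553711), 3.2872941493988037)
[0.55592323 0.1431102  0.23677868] [2.19861970e+00 2.24379878e+00 3.48452929e-05] [-0.82256267  0.3838464   0.66354031  1.72546541 -0.25882954  1.12135402
 -0.06047655] [-0.62171061 -0.47958665 -0.88373158]
```

View pics/f.png

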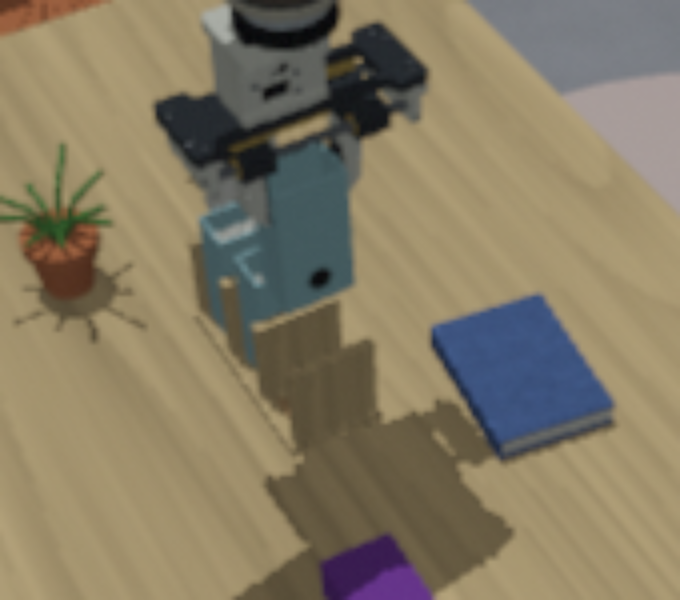

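The held tub (crop 310,235) is above the empty bay with its mark at the foot (320,277), and its measured centre y is about 0.143. Lowering.

Call:
{"api": "apply_moves", "payload": {"commands": [[40,0,-0.02,-0.2,0],[40,0,0,-0.35,0],[40,0,0,-0.3,0],[40,0,0,-0.25,0],[40,0,0,-0.25,0],[40,0,0,-0.25,0],[40,0,0,-0.2,0],[40,0,0,-0.2,0],[40,0,0,-0.15,0],[40,0,0,-0.05,0],[40,0,0,0,0]]}}

```text
clock: 21.15
position: [0.5559, 0.143, 0.1047]
ee_rot: [2.197, 2.246, 0.0]
force: [-0.2, 0.1, -1.4]
width: 0.677
gripper_force: 19.9
```

```bash
python3 -c "
from h import *
tubtop((.556,.142),.1,.16)
s=observe();print(s['position'],s['force'])"
```

```text
top 16 [0.53651684 0.12170906 0.10760497] [0.58399052 0.12379089 0.115395  ] ((560.2516479492188, 122.84272003173828), (47.47254943847656, 0.9818837642669678), 2.0132851600646973)
side 280 [0.52335723 0.11532836 0.10020349] [0.58770347 0.18313789 0.14425348] ((553.8202514648438, 148.75808715820312), (65.8277816772461, 65.62132263183594), 5.506612777709961)
[0.55618003 0.14306529 0.10507927] [ 0.33911793 -0.08780396 -1.30117972]
```

Call:
{"api": "apply_moves", "payload": {"commands": [[40,0,-0.015,-0.05,0],[40,0,0,-0.04,0],[40,0,0,-0.03,0],[40,0,0,-0.02,0],[40,0,0,0,0]]}}

```text
clock: 21.92
position: [0.5563, 0.1421, 0.0965]
ee_rot: [2.197, 2.245, 0.001]
force: [0.0, -0.6, 2.8]
width: 0.675
gripper_force: 20.0
```

Contact (+2.8 N). Releasing gently and rising.

Call:
{"api": "apply_moves", "payload": {"commands": [[72,0,0,0,0],[80,0,0,0,0],[92,0,0,0,0],[92,0,0,0,0],[92,0,0,0.2,0],[92,0,0,0.4,0],[92,0,0,0.6,0],[92,0,0,0.6,0],[92,0,0,0.6,0],[92,0,0,0.2,0],[92,0,0,0,0]]}}

```text
clock: 23.3
position: [0.5561, 0.1422, 0.253]
ee_rot: [2.197, 2.245, 0.002]
force: [0.3, -0.0, -0.1]
width: 0.922
gripper_force: 0.0
```

Call:
{"api": "apply_moves", "payload": {"commands": [[92,-0.5,-0.7,0,0],[92,-0.5,-0.7,0,0],[92,-0.4,-0.7,0,0],[92,0,-0.7,0,0],[92,0,-0.7,0,0],[92,0,0,0,0]]}}

```text
clock: 24.05
position: [0.4706, -0.0711, 0.2514]
ee_rot: [-2.203, -2.239, 0.003]
force: [-0.9, 0.6, -0.1]
width: 0.917
gripper_force: 0.0
```

```bash
python3 -c "
from h import *
im,d,P=grab('top');z=P[...,2]
m=(z>.115)&(z<.14)&(P[...,1]>.1)&(P[...,1]<.34)&(P[...,0]>.48)&(P[...,0]<.62)
n,l,st,c=cv2.connectedComponentsWithStats(m.astype(np.uint8))
for i in range(1,n):
    if st[i,4]>15: q=P[l==i]; print(st[i],cv2.minAreaRect(q[:,:2].astype(np.float32)*1000),np.median(q[:,2]))
b=grab('side')[0]
cv2.imwrite('pics/g.png',np.hstack([cv2.resize(im[130:230,90:230],(390,280)),cv2.resize(b[80:200,150:310],(390,280))])[:,:,::-1])
s=observe();print(s['position'],s['force'])"
```

```text
[147 173  16  21 200] ((551.6868286132812, 264.8921813964844), (43.41162109375, 63.098541259765625), 88.92697143554688) 0.12249402002142629
[167 172  15  20 176] ((555.6798095703125, 203.16778564453125), (61.64097213745117, 42.71482467651367), 1.2846667766571045) 0.12442720959773279
[186 172  15  21 114] ((556.1666870117188, 142.51844787597656), (63.021995544433594, 42.55558395385742), 0.6283457279205322) 0.12873980336414936
[ 0.47118035 -0.06763138  0.25131079] [-0.75927423  0.51430829  0.07167037]
```

View pics/g.png

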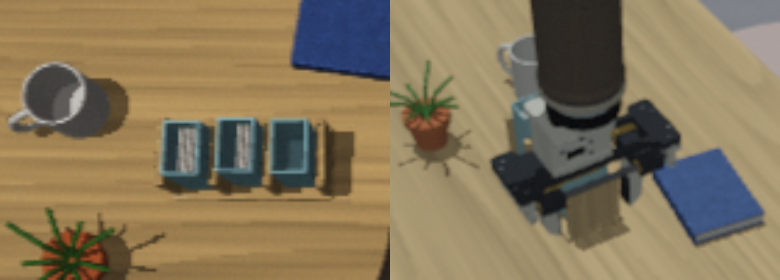

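The tub (left panel 290,150) sits upright in bay2, in line with the other two and at the same rim height. The plant, mug and book look undisturbed. Handing in.

```bash
python3 -c "
from h import *
print(arm.sign_off())"
```

```text
the job is handed in; nothing more can be done
None
```

The fallen tub was stood on the desk and let go, then taken from the top and set upright in the empty bay2, lined up with the other two tubs; the job was handed in at about 24 s, and no verdict came back.

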